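Clear the cafe counter: goods to their trays, then the used cups

TASK

Clear this mixed handful off the counter: put both preserve jars in the wooden crate and the steel sugar shaker in the black caddy beside the salt pot, and only when those clean goods are all away put the two used espresso cups in the blue wash tray (do not shift the cups before that). Set everything down gently, standing upright on the floor of its tray, without dropping it, and let go; leave the pepper mill and the little plant where they are.

Things in the scene. Friction and masses are not known exactly. Their poses are not given: they have to be found in the camera images.
- honey: Honey jar, amber glass with a yellow lid, standing upright: 54 mm diameter up to 50 mm height, paper band round the middle, then a lid 50 mm in diameter from 56 to 70 mm height (its top). Origin: centre of the underside, z up. About 0.15 to 0.3 kg.
- jam: Jam jar, red with a white lid, standing upright: 54 mm diameter up to 50 mm height, paper band round the middle, then a lid 50 mm in diameter from 56 to 70 mm height (its top). Origin: centre of the underside, z up. About 0.15 to 0.3 kg.
- shaker: Sugar shaker, polished steel cylinder 48 mm in diameter with a dark band, straight up to 68 mm height, domed top to 85 mm. Origin: centre of the underside, z up. About 0.13 to 0.24 kg.
- cup1: Small white ceramic espresso cup with coffee dregs: 60 mm across the rim, 58 mm high, tapering to 58 mm at 25 mm up and 44 mm at the foot, wall 4 mm. Loop handle on its +y side, 20 to 46 mm up, reaching 48 mm from the axis; its own x direction is clear for fingers. Origin: centre of underside, z up. Its +y is within 0.6 rad of the world's +y at the start. 0.1 to 0.2 kg.
- cup2: The other used cup, exactly like cup1 in looks, size, origin, axes and starting yaw.
- crate: Shallow tray of pale wood, for the jars; empty at the start. Fixed to the counter; 150 mm (x) by 220 mm (y) outside, open on top, walls 5 mm thick and 25 mm high, inner floor 5 mm above the counter. Origin: centre of the underside; y runs along its length.
- washtray: Shallow blue plastic wash tray, for the used cups; empty at the start. Fixed to the counter; 150 mm (x) by 220 mm (y) outside, open on top, walls 5 mm thick and 25 mm high, inner floor 5 mm above the counter. Origin: centre of the underside; y runs along its length.
- caddy: Shallow black plastic caddy, for the shaker. Fixed to the counter; 150 mm (x) by 220 mm (y) outside, open on top, walls 5 mm thick and 25 mm high, inner floor 5 mm above the counter. Origin: centre of the underside; y runs along its length. A blue salt pot, 52 mm in diameter with a cork on top 66 mm above the counter, is fixed in its +y half, centred 60 mm from the origin; the -y half is free.
- mill: Bystander: dark wooden pepper mill, 50 mm diameter at the base, 128 mm high, loose. Origin: centre of the underside. Leave it. The mill, the plant and the five things to sort stand in any order in one uneven row on the robot's side of the trays, about 110 mm apart, with at least 26 mm between their bodies at the start (a cup's handle may take up most of such a gap).
- plant: Bystander: small succulent in a terracotta pot, 60 mm across the rim, about 80 mm high, loose. Origin: centre of the underside. Leave it. All else on the counter (scale, till screen, card terminal, napkins, bell, paper bags) is fixed and lies beyond the trays or more than 0.45 m to either side.
Things that resemble listed ones, but are neither listed nor needed, are in the scene too. Leave any purple look-alike of the honey alone.

How it is judged:
By the outcome, as a careful person would: the job done as asked, in the order asked, and still so for the second after the job is handed in, with the robot touching nothing.
It also fails if it takes over 115 s, if anything falls off the work surface, if the arm or the gripper's body presses on something with over 40 N, if the wrist force passes 120 N, or if a joint passes its speed limit or range.

ROBOT

A 6-joint arm with a two-finger parallel gripper is mounted at the origin on the work surface. World frame = base frame: x ahead of the robot, y to its left, z up, the work surface at z = 0. Lengths are in mm, angles in rad, forces in N, time in s.
With the tool pointing down it reaches from about 300 to 875 mm from the base axis. Payload 6.4 kg.
Tool frame: the origin (TCP) lies at the very end of the fingers, on their centre line; the grasp point (between the pads) lies 19 mm behind it; z points along the fingers, x is the direction in which the jaws open and shut, and the axes are right-handed (so a half turn about z gives the same grasp; the last joint's range is limited). The gripper opens to 88 mm and grips with 3 to 60 N. Pads are 18 mm wide; open, the fingers measure 123 mm over their backs; the gripper's body (75 mm by 187 mm) begins 45 mm behind the grasp point.
Start: joints at [-1.447, 0.181, 1.607, -0, 1.354, -0.206], TCP at [186.232, -544.021, 238.714] pointing down, gripper open.
Joint ranges: [-2.99, 2.99], [-0.89, 2.07], [0.3, 2.58], [-1.14, 4.28], [0, 2.63], [-3.12, 3.12]. Speed limits (rad/s): [2.57, 2.57, 3.01, 3.14, 3.14, 3.14].

INTERFACE

Orientations are given as [roll, pitch, yaw] about the fixed x, y, z axes, in that order (R = Rz(yaw) Ry(pitch) Rx(roll)).
In Python, from plant import manip gives the robot as it stands.
- The arm moves only by the tool carry_out, never from a script. Its argument "targets" is a list of rows, each a list of 6 numbers: the shift along the world's x, y, z in m, then the turn, a rotation vector about the world's x, y, z in rad. A call has 1 to 10 rows; each row shifts and turns the commanded pose from where the row before left it; what a row does not reach is not made up. A row lasts 1/8 s, in which the tool goes at most 62.5 mm and 10.7 degrees, less where a joint would pass 70% of its speed; a pose out of reach is approached as far as the arm can. A call is refused whole if a number of a shift passes 0.0625 or a number of a turn 0.188, either way. A call with a gripper value outside its range is refused whole. "gripper" is the gripper's target within -1 to 1 (shut at 1, half-way at 0, fully open at -1), set as the call begins (left out, the last holds). The fingers move at their own pace and stop on an object; "grip_force" is the grip in N (left out, the last holds). Time passes only in rows, so rows that do not move let the fingers close. It gives the time, the measured TCP pose, the force and the opening at its end, in the units of the state.
- manip.observe(): the state, without advancing time (a new reading comes with each control period).
- manip.capture(name): name is "side" or "top" or "wrist"; returns a dict with "image" (384x512x3 uint8, red, green, blue), "fx", "fy", "cx", "cy" (pixels), "extrinsics" (4x4, takes a point from world to camera coordinates). Camera axes: x right, y up, looking along -z (the intrinsics and any distortion apply to the point x, -y, -z); pixel columns grow to the right and rows downward; lengths in mm; the calibration is good to about 2 mm. A picture is of the moment at which its call begins. There is no depth.
- manip.close_job(): hands the job in, once; it reports no verdict.
Trained networks look in the newest picture that a camera, given by its name, has taken for a name from the list of things; names that differ only in an ending like _2 or _b are one class to them, and where a whole thing is asked for, a point or a joint stands for the part that bears it (a point fixed in the world has none). Each returns a list of dicts, best first, with "p" (0 to 1); they miss things now and then, are a little off and sometimes report something else, mostly with a low value. They report only what shows in the picture. A call takes as long as a camera call. They do not tell look-alikes from the thing itself.
- manip.boxes_of(target, camera): "rect" ([centre column, centre row, width, height] in pixels, round what is visible of it).
The state is a dict: "t": time; "q": joint angles; "qvel": joint speeds; "tau": joint torques, N m; "tcp_pos": TCP position; "eef_rot": TCP orientation; "force": force on the tool from outside, world axes, zero at the start; "ft_torque": the same for the moment, N m; "grip_width": finger opening in mm.
Only numpy, scipy, OpenCV 4.12 (cv2) and the standard library are available. Lean on these libraries where they do the work, as an engineer would, in place of code of your own. Each camera call takes 0.05 s, during which the arm holds its last target. There are 200 camera calls.

## Working session

There is one attempt and no reset: what is moved stays moved. The work goes in short steps, Python scripts to look and compute and a tool call to move; the robot and the scene stay as the last step left them, time stands still between calls to the robot, and variables do not carry over. Pictures are saved under pics/ and viewed, about 12 in all and at most 16, crops included, and the job is handed in when it is done.

Besides the shell and the picture viewer there is one more tool, called after ">>>" by a JSON object that holds its "name" and its "arguments", one argument or row to a line. carry_out: Moves the arm, as the interface text tells. Its arguments: {"type":"object","properties":{"targets":{"type":"array"},"gripper":{"type":"number"},"grip_force":{"type":"number"}},"required":["targets"]}

```bash
mkdir -p pics; cat > h.py <<'E'
import numpy as np,cv2
from plant import manip
def cap(n,f=None):
    c=manip.capture(n)
    if f: cv2.imwrite('pics/'+f,cv2.cvtColor(c['image'],cv2.COLOR_RGB2BGR))
    return c
def ray(c,u,v,z):
    E=np.array(c['extrinsics']);R=E[:3,:3];t=E[:3,3]
    d=np.array([(u-c['cx'])/c['fx'],-(v-c['cy'])/c['fy'],-1]);o=-R.T@t;w=R.T@d
    return o+w*(z-o[2])/w[2]
def proj(c,p):
    E=np.array(c['extrinsics']);q=E[:3,:3]@np.array(p)+E[:3,3]
    return c['cx']+c['fx']*q[0]/-q[2],c['cy']+c['fy']*-q[1]/-q[2]
E
python3 - <<'E'
from h import *
print(manip.observe())
for n in('top','side'):
    c=cap(n,n+'0.png'); print(n,{k:np.round(v,3).tolist() for k,v in c.items() if k!='image'})
    for o in 'honey jam shaker cup1 crate washtray caddy mill plant'.split():
        print(o,[(round(b['p'],2),np.round(b['rect']).tolist()) for b in manip.boxes_of(o,n)[:4]])
E
```

```text
{'t': 0.0, 'q': array([-1.44728120e+00,  1.81571620e-01,  1.60797948e+00, -1.09121087e-05,
        1.35381751e+00, -2.06270533e-01]), 'qvel': array([ 0.00152094,  0.00206354, -0.00039542,  0.00076893, -0.00132209,
        0.0017011 ]), 'tau': array([-5.09741785e-04, -4.33867836e+01, -3.41850936e+01,  7.01479590e-02,
        3.86880047e-02, -1.12848186e-04]), 'tcp_pos': array([ 186.17031295, -543.46283623,  237.80674189]), 'eef_rot': array([-3.14123934e+00,  1.74049152e-03, -1.24100800e+00]), 'force': array([-0.34300461, -0.15481123,  0.6078197 ]), 'ft_torque': array([ 0.01887309, -0.04025248, -0.00170426]), 'grip_width': 88.14294186829848}
top {'fx': 413.212, 'fy': 413.212, 'cx': 258.322, 'cy': 197.087, 'extrinsics': [[-0.002, -1.0, -0.005, -10.055], [0.999, -0.002, 0.048, -453.115], [-0.048, -0.005, 0.999, -1088.112], [0.0, 0.0, 0.0, 1.0]]}
honey [(0.92, [389.0, 257.0, 24.0, 26.0]), (0.87, [389.0, 213.0, 27.0, 18.0])]
jam [(0.97, [344.0, 217.0, 24.0, 15.0])]
shaker [(0.78, [215.0, 213.0, 26.0, 25.0])]
cup1 [(0.84, [250.0, 200.0, 31.0, 23.0]), (0.7, [165.0, 219.0, 28.0, 25.0])]
crate
[... 284 characters left out ...]
'cx': 257.588, 'cy': 193.624, 'extrinsics': [[-0.97, -0.242, -0.004, 442.962], [0.146, -0.598, 0.788, -108.237], [-0.193, 0.764, 0.616, -992.855], [0.0, 0.0, 0.0, 1.0]]}
honey [(0.73, [295.0, 140.0, 16.0, 24.0]), (0.43, [327.0, 145.0, 15.0, 23.0])]
jam [(0.66, [292.0, 157.0, 15.0, 22.0])]
shaker [(0.75, [265.0, 224.0, 14.0, 31.0])]
cup1 [(0.72, [264.0, 201.0, 21.0, 26.0]), (0.72, [259.0, 266.0, 29.0, 32.0])]
crate [(0.63, [200.0, 198.0, 68.0, 56.0])]
washtray [(0.94, [228.0, 152.0, 62.0, 45.0])]
caddy [(0.97, [166.0, 269.0, 96.0, 88.0]), (0.54, [292.0, 157.0, 13.0, 25.0])]
mill [(0.65, [274.0, 174.0, 12.0, 38.0]), (0.63, [293.0, 141.0, 18.0, 24.0])]
plant [(0.92, [239.0, 304.0, 30.0, 42.0])]
```

```bash
python3 - <<'E'
import cv2
i=cv2.imread('pics/top0.png')[80:290,80:430]; cv2.imwrite('pics/top0c.png',cv2.resize(i,(800,480),interpolation=cv2.INTER_CUBIC))
E
```

```text
(no output)
```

View pics/top0c.png

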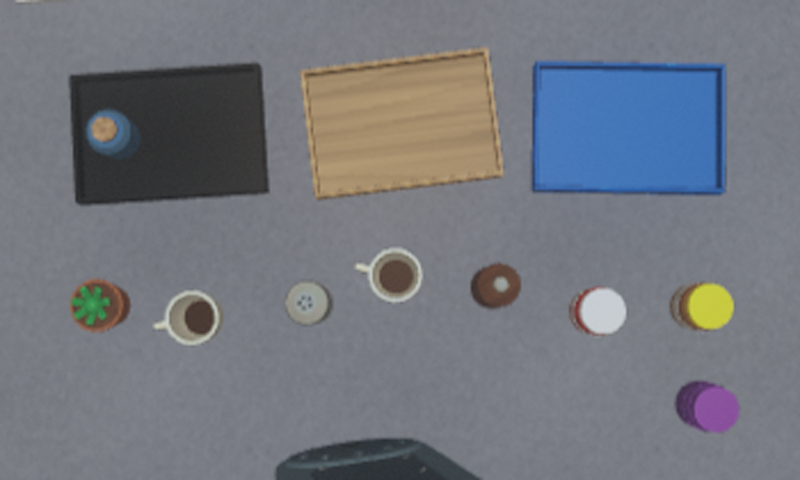

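View pics/side0.png

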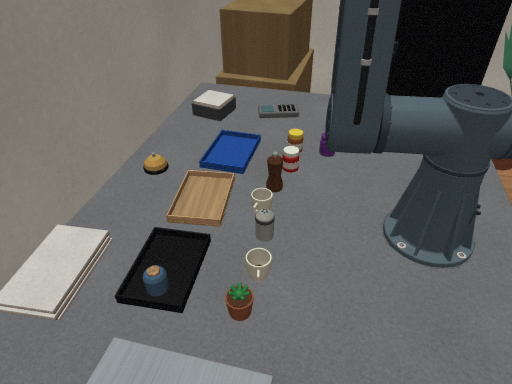

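Top view (crop scale 2.286, offset 80,80), left to right: plant (98,305), cup (190,318), shaker (308,302), cup (395,275), mill (496,285), jam (600,311) and honey with a yellow lid (708,306). The purple look-alike is at (708,408). Honey is the amber/yellow one at full-image (389,213); the one at (389,257) is purple and stays. The side view confirms the order. Now I'll work out positions.

```bash
cat > loc.py <<'E'
from h import *
def locate(c):
    I=c['image'];hsv=cv2.cvtColor(I,cv2.COLOR_RGB2HSV);H,S,V=[hsv[...,k].astype(int) for k in range(3)]
    def blob(m,near=None,win=16):
        m=m.astype(np.uint8)
        if near: 
            w=np.zeros_like(m);w[near[1]-win:near[1]+win,near[0]-win:near[0]+win]=1;m&=w
        n,l,s,ce=cv2.connectedComponentsWithStats(m); k=1+np.argmax(s[1:,4])
        return l==k,s[k]
    return H,S,V,blob
E
python3 - <<'E'
from loc import *
c=cap('top');H,S,V,blob=locate(c)
def circ(name,m,near,z,win=16):
    b,s=blob(m,near,win);cs,_=cv2.findContours(b.astype(np.uint8),0,1);h=max(cs,key=len)
    (u,v),r=cv2.minEnclosingCircle(h); mu=cv2.moments(cv2.convexHull(h));cu,cv_=mu['m10']/mu['m00'],mu['m01']/mu['m00']
    print(name,'box',s[:4],'px',round(cu,1),round(cv_,1),'r',round(r*1020/413,1),'pos',ray(c,cu,cv_,z)[:2].round(1))
circ('honey',(H>20)&(H<35)&(S>140)&(V>140),(390,214),70)
circ('jam',(S<40)&(V>150),(343,216),70)
for n,p in(('cupR',(253,200)),('cupL',(164,219))):
    circ(n,((S<45)&(V>150))|((H<25)&(S>60)),p,58,17)
circ('shaker',(S<45)&(V>130),(215,212),85)
print(V[180:235,140][::6],S[212,200:232],V[212,200:232])
for n,m in(('wash',(H>100)&(H<118)&(S>140)&(V>60)),('crate',(H>8)&(H<25)&(S>60)&(V>90)),('caddy',V<62)):
    m=m.copy();m[180:]=0
    if n=='wash': m[:,:280]=0
    if n=='caddy': m[:,205:]=0
    b,s=blob(m);pts=np.argwhere(b)[:,::-1]
    g=np.array([ray(c,u,v,25)[:2] for u,v in pts],np.float32)
    (x,y),sz,a=cv2.minAreaRect(g);print(n,round(x,1),round(y,1),np.round(sz,1),round(a,1))
for n,p in(('mill',(298,205)),('plant',(122,213))): print(n,ray(c,*p,100)[:2].round())
def crop(u,v,w=24):
    return cv2.resize(c['image'][v-w:v+w,u-w:u+w],(384,384),interpolation=cv2.INTER_CUBIC)
cv2.imwrite('pics/cups.png',cv2.cvtColor(np.vstack([np.hstack([crop(248,200),crop(163,219)]) ]),cv2.COLOR_RGB2BGR))
E
```

```text
honey box [381 204  20  20] px 390.1 213.5 r 24.7 pos [ 408.2 -341.6]
jam box [334 206  20  20] px 343.5 215.6 r 25.5 pos [ 403.4 -224.9]
cupR box [246 194  15  14] px 252.8 200.5 r 18.1 pos [442.2   2.9]
cupL box [147 207  29  24] px 162.3 218.7 r 35.4 pos [396.3 232.9]
shaker box [206 196  25  32] px 219.2 211.0 r 45.9 pos [415.4  85.8]
[129 128 130 129 131 132 131 130 132 128] [22 22 18 20 10 19 19 17 14 13 11 17 17 19 18 17 17 16 11 18 16 16 15  9
 10  5 19 19 17 21 21 21] [130 129 129 129 125 150 149 149 150 153 113 104 163 163 160 146 149 163
 159 157 157 156 151 109  79 101 133 132 132 132 132 132]
wash 614.9 -265.2 [219.4 149.6] 88.9
crate 620.9 -3.3 [150.8 219.4] 6.8
caddy 608.8 266.7 [150.2 221. ] 3.7
mill [ 429. -108.]
plant [411. 322.]
```

View pics/cups.png

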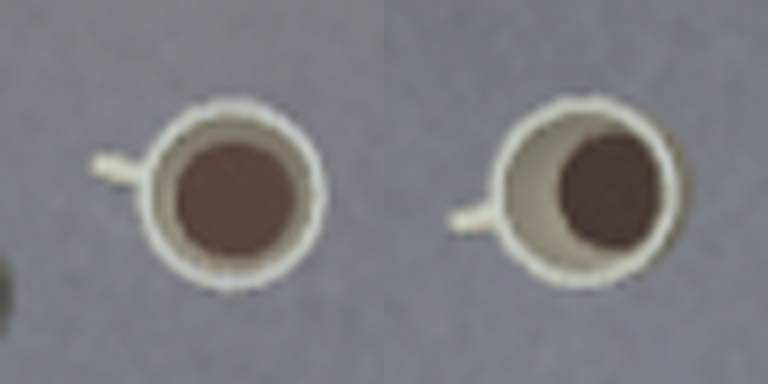

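>>> {"name": "carry_out", "arguments": {
  "targets": [
    [0.0277,0.0253,-0.011,0,0,0.155],
    [0.0277,0.0253,-0.011,0,0,0.155],
    [0.0277,0.0253,-0.011,0,0,0.155],
    [0.0277,0.0253,-0.011,0,0,0.155],
    [0.0277,0.0253,-0.011,0,0,0.155],
    [0.0277,0.0253,-0.011,0,0,0.155],
    [0.0277,0.0253,-0.011,0,0,0.155],
    [0.0277,0.0253,-0.011,0,0,0.155],
    [0,0,0,0,0,0]
  ],
  "gripper": -0.6,
  "grip_force": 15
}}

```text
t: 2.17
tcp_pos: [408.7, -339.5, 149.8]
eef_rot: [-3.14, 0.001, 0.003]
force: [0.2, -0.1, 0.4]
grip_width: 70.6
```

```bash
python3 - <<'E'
from h import *
s=manip.observe();print(s['tcp_pos'].round(1),s['eef_rot'].round(3),s['grip_width'],s['q'].round(2))
c=cap('top')
for n,p,z in(('cupR',(253,200.4),58),('cupL',(164.1,218.9),58),('shak',(214.7,212.1),75),('purple',(393.2,258.9),70)):print(n,ray(c,*p,z)[:2].round(1))
c=cap('wrist','w1.png')
print(proj(c,(408,-342,70)))
E
```

```text
[ 408.7 -339.5  149.8] [-3.14e+00  1.00e-03  3.00e-03] 70.64185862308462 [-0.92  0.18  1.79  0.    1.16 -0.92]
cupR [442.4   2.4]
cupL [395.8 228.4]
shak [412.7  97.9]
purple [ 295.2 -347.4]
(np.float64(255.982192678827), np.float64(200.5756750822617))
```

View pics/w1.png

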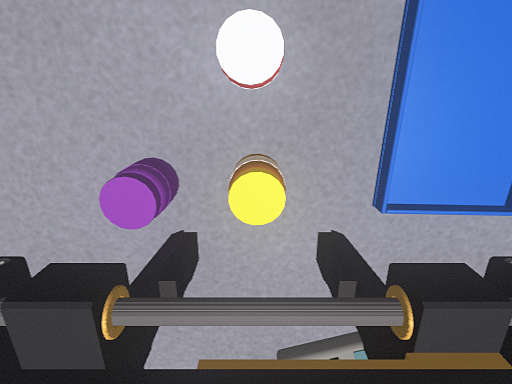

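The wrist view shows the yellow-lidded amber honey at (257,198), within 3 px of my prediction. Purple at (130,202) is clear of the fingers, and the jam is at (250,47). I'll descend and grip.

>>> {"name": "carry_out", "arguments": {
  "targets": [
    [0,-0.0015,-0.03,0,0,0],
    [0,0,-0.03,0,0,0],
    [0,0,-0.03,0,0,0],
    [0,0,-0.02,0,0,0],
    [0,0,-0.015,0,0,0],
    [0,0,0,0,0,0]
  ]
}}

```text
t: 3.02
tcp_pos: [407.0, -343.3, 25.1]
eef_rot: [-3.14, 0.001, -0.003]
force: [0.2, 0.4, 0.1]
grip_width: 70.8
```

>>> {"name": "carry_out", "arguments": {
  "targets": [
    [0,0,0,0,0,0],
    [0,0,0,0,0,0],
    [0,0,0,0,0,0],
    [0,0,0,0,0,0]
  ],
  "gripper": 1,
  "grip_force": 20
}}

```text
t: 3.52
tcp_pos: [408.3, -343.9, 26.7]
eef_rot: [3.14, -0.001, -0.001]
force: [-1.5, 0.1, 7.1]
grip_width: 53.3
```

>>> {"name": "carry_out", "arguments": {
  "targets": [
    [0,0,0.02,0,0,0],
    [0,0,0.055,0,0,0],
    [0.044,0,0.005,0,0,0],
    [0.044,0.02,0,0,0,0],
    [0.044,0.03,0,0,0,0],
    [0.044,0.04,0,0,0,0],
    [0.043,0.05,0,0,0,0],
    [0,0.05,0,0,0,0],
    [0,0.05,0,0,0,0],
    [0,0.05,0,0,0,0]
  ]
}}

```text
t: 4.78
tcp_pos: [623.9, -53.7, 104.9]
eef_rot: [-3.141, 0.001, -0.001]
force: [0.6, 0.3, -1.7]
grip_width: 53.5
```

>>> {"name": "carry_out", "arguments": {
  "targets": [
    [0,0,0,0,0,0],
    [0,0,0,0,0,0]
  ]
}}

```text
t: 5.03
tcp_pos: [624.4, -55.7, 105.3]
eef_rot: [3.141, 0.001, -0.0]
force: [0.1, -0.2, -1.6]
grip_width: 53.5
```

>>> {"name": "carry_out", "arguments": {
  "targets": [
    [0,0,-0.03,0,0,0],
    [0,0,-0.025,0,0,0],
    [0,0,-0.012,0,0,0],
    [0,0,-0.004,0,0,0],
    [0,0,-0.002,0,0,0],
    [0,0,0,0,0,0]
  ]
}}

```text
t: 5.78
tcp_pos: [625.2, -56.0, 33.5]
eef_rot: [3.141, -0.001, -0.001]
force: [-1.2, 0.7, -2.4]
grip_width: 53.4
```

>>> {"name": "carry_out", "arguments": {
  "targets": [
    [0,0,-0.001,0,0,0],
    [0,0,0,0,0,0]
  ]
}}

```text
t: 6.02
tcp_pos: [624.8, -55.7, 32.1]
eef_rot: [3.141, -0.001, -0.001]
force: [-0.3, -0.5, -2.0]
grip_width: 53.5
```

>>> {"name": "carry_out", "arguments": {
  "targets": [
    [0,0,-0.001,0,0,0],
    [0,0,0,0,0,0]
  ]
}}

```text
t: 6.28
tcp_pos: [624.8, -55.7, 31.7]
eef_rot: [3.141, -0.0, -0.001]
force: [-3.4, 1.8, 5.1]
grip_width: 53.2
```

Contact shows: force z went from −2 N to +5 N. Releasing.

>>> {"name": "carry_out", "arguments": {
  "targets": [
    [0,0,0,0,0,0],
    [0,0,0,0,0,0],
    [0,0,0,0,0,0]
  ],
  "gripper": -0.6
}}

```text
t: 6.65
tcp_pos: [624.6, -55.8, 30.7]
eef_rot: [3.142, -0.0, -0.001]
force: [-0.7, -0.8, -0.1]
grip_width: 70.4
```

>>> {"name": "carry_out", "arguments": {
  "targets": [
    [0,0,0.02,0,0,0],
    [0,0,0.05,0,0,0],
    [0,0,0.05,0,0,0],
    [0,-0.05,0,0,0,0],
    [-0.044,-0.06,0,0,0,0],
    [-0.044,-0.06,0,0,0,0],
    [-0.044,0,0,0,0,0],
    [-0.044,0,0,0,0,0],
    [-0.044,0,0,0,0,0],
    [0,0,0,0,0,0]
  ]
}}

```text
t: 7.9
tcp_pos: [416.8, -206.4, 151.6]
eef_rot: [3.141, -0.0, -0.003]
force: [0.5, -0.5, -0.6]
grip_width: 70.4
```

```bash
python3 - <<'E'
from h import *
s=manip.observe();print(s['t'],s['tcp_pos'].round(1))
c=cap('wrist','w2.png');print(proj(c,(403.4,-224.9,70)))
print([(round(b['p'],2),np.round(b['rect'],1)) for b in manip.boxes_of('jam','wrist')])
c=cap('top','t2.png');i=cv2.imread('pics/t2.png')[80:290,80:430]; cv2.imwrite('pics/t2.png',cv2.resize(i,(800,480),interpolation=cv2.INTER_CUBIC))
E
```

```text
7.9 [ 416.8 -206.4  151.6]
(np.float64(241.21769435631325), np.float64(218.29107750569807))
[]
```

View pics/t2.png

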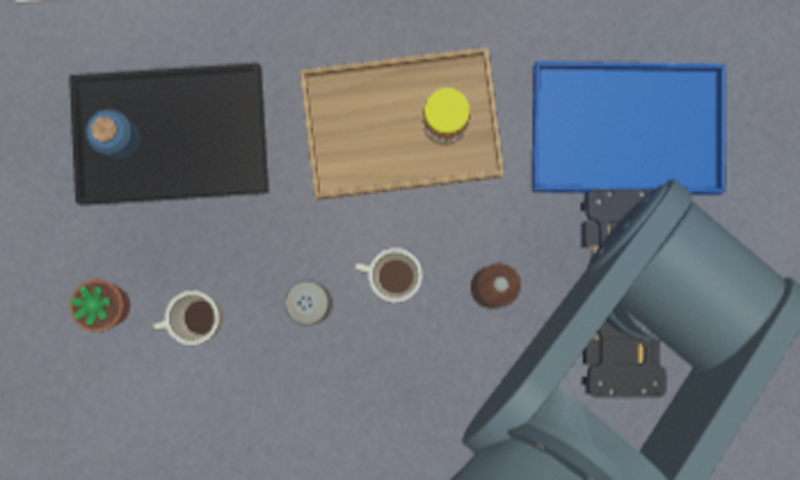

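Honey stands upright in the crate at (447,112), and the rest of the row is undisturbed. Next is the jam. Some of the last shift was lost to speed limits, so I'll make it up.

>>> {"name": "carry_out", "arguments": {
  "targets": [
    [-0.0065,-0.009,0,0,0,0],
    [-0.0065,-0.0095,0,0,0,0],
    [0,0,0,0,0,0]
  ]
}}

```text
t: 8.43
tcp_pos: [405.4, -225.9, 150.6]
eef_rot: [-3.141, 0.0, -0.002]
force: [-0.2, 0.1, -0.0]
grip_width: 70.8
```

```bash
python3 - <<'E'
from h import *
s=manip.observe();print(s['t'],s['tcp_pos'].round(1))
c=cap('wrist','w2.png');print(proj(c,(403.4,-224.9,70)))
I=c['image'];m=((I.min(2)>190)).astype(np.uint8);n,l,st,ce=cv2.connectedComponentsWithStats(m);k=1+np.argmax(st[1:,4]);print(st[k],ce[k],ray(c,*ce[k],70))
E
```

```text
8.425 [ 405.4 -225.9  150.6]
(np.float64(253.7984395319836), np.float64(198.20266023415152))
[ 225  168   58   55 2452] [253.8951876  194.90252855] [ 403.50079547 -221.86347937   70.        ]
```

>>> {"name": "carry_out", "arguments": {
  "targets": [
    [-0.001,0.002,-0.03,0,0,0],
    [0,0,-0.03,0,0,0],
    [0,0,-0.03,0,0,0],
    [0,0,-0.02,0,0,0],
    [0,0,-0.015,0,0,0],
    [0,0,0,0,0,0]
  ]
}}

```text
t: 9.22
tcp_pos: [404.1, -222.5, 24.8]
eef_rot: [-3.14, 0.002, -0.001]
force: [0.3, -0.0, -0.5]
grip_width: 70.3
```

>>> {"name": "carry_out", "arguments": {
  "targets": [
    [0,0,0,0,0,0],
    [0,0,0,0,0,0],
    [0,0,0,0,0,0],
    [0,0,0,0,0,0]
  ],
  "gripper": 1
}}

```text
t: 9.72
tcp_pos: [405.1, -223.5, 26.5]
eef_rot: [3.141, -0.001, -0.001]
force: [-1.9, 0.0, 6.1]
grip_width: 53.2
```

>>> {"name": "carry_out", "arguments": {
  "targets": [
    [0,0,0.02,0,0,0],
    [0.01,0,0.05,0,0,0],
    [0.04,0,0.03,0,0,0],
    [0.04,0,0.005,0,0,0],
    [0.04,0,0,0,0,0],
    [0.04,0.03,0,0,0,0],
    [0.04,0.04,0,0,0,0],
    [0,0.045,0,0,0,0],
    [0,0.045,0,0,0,0],
    [0,0.045,0,0,0,0]
  ]
}}

```text
t: 10.98
tcp_pos: [614.1, -16.4, 129.9]
eef_rot: [-3.141, 0.001, -0.001]
force: [1.0, -0.3, -2.9]
grip_width: 53.4
```

>>> {"name": "carry_out", "arguments": {
  "targets": [
    [0,0.045,0,0,0,0],
    [0,0.02,0,0,0,0],
    [0,0,0,0,0,0],
    [0,0,0,0,0,0]
  ]
}}

```text
t: 11.48
tcp_pos: [614.7, 45.8, 130.5]
eef_rot: [3.141, 0.0, -0.002]
force: [-0.6, 0.4, -2.7]
grip_width: 53.2
```

Lower to about 33, then ease down to contact.

>>> {"name": "carry_out", "arguments": {
  "targets": [
    [0,0,-0.03,0,0,0],
    [0,0,-0.035,0,0,0],
    [0,0,-0.02,0,0,0],
    [0,0,-0.009,0,0,0],
    [0,0,-0.003,0,0,0],
    [0,0,-0.001,0,0,0],
    [0,0,0,0,0,0]
  ]
}}

```text
t: 12.35
tcp_pos: [615.4, 47.0, 33.7]
eef_rot: [3.141, -0.002, -0.001]
force: [-1.1, 0.5, -2.5]
grip_width: 52.7
```

>>> {"name": "carry_out", "arguments": {
  "targets": [
    [0,0,-0.001,0,0,0],
    [0,0,0,0,0,0]
  ]
}}

```text
t: 12.6
tcp_pos: [614.8, 47.0, 32.0]
eef_rot: [3.142, -0.0, -0.001]
force: [-0.4, -0.8, -2.4]
grip_width: 52.9
```

>>> {"name": "carry_out", "arguments": {
  "targets": [
    [0,0,-0.001,0,0,0],
    [0,0,0,0,0,0]
  ]
}}

```text
t: 12.85
tcp_pos: [614.8, 47.1, 31.5]
eef_rot: [3.142, -0.0, -0.001]
force: [-2.9, -0.6, 5.4]
grip_width: 53.0
```

>>> {"name": "carry_out", "arguments": {
  "targets": [
    [0,0,0,0,0,0],
    [0,0,0,0,0,0],
    [0,0,0,0,0,0]
  ],
  "gripper": -0.6
}}

```text
t: 13.22
tcp_pos: [614.7, 46.9, 30.6]
eef_rot: [3.142, -0.0, -0.001]
force: [-0.7, 0.1, 0.1]
grip_width: 70.8
```

>>> {"name": "carry_out", "arguments": {
  "targets": [
    [0,0,0.02,0,0,0],
    [0,0,0.05,0,0,0],
    [0,0,0.055,0,0,0],
    [-0.034,0.009,0,0,0,0],
    [-0.034,0.009,0,0,0,0],
    [-0.034,0.008,0,0,0,0],
    [-0.034,0.008,0,0,0,0],
    [-0.033,0.008,0,0,0,0],
    [-0.033,0.008,0,0,0,0],
    [0,0,0,0,0,0]
  ]
}}

```text
t: 14.48
tcp_pos: [411.3, 97.5, 156.7]
eef_rot: [-3.142, -0.001, 0.0]
force: [0.1, 0.6, 0.4]
grip_width: 70.8
```

```bash
python3 - <<'E'
from h import *
s=manip.observe();print(s['t'],s['tcp_pos'].round(1))
c=cap('wrist','w3.png');print(proj(c,(412.7,97.9,68)),proj(c,(412.7,97.9,85)),c['fx'],ray(c,256,200,75))
print([(round(b['p'],2),np.round(b['rect'],1)) for b in manip.boxes_of('shaker','wrist')])
E
```

```text
14.475 [411.3  97.5 156.7]
(np.float64(257.5113722402541), np.float64(195.65763628014784)) (np.float64(257.58288800695533), np.float64(202.5527415347123)) 279.3591832171134 [411.35780156  96.39881367  75.        ]
[(0.69, array([260.1, 181.9,  56.3,  61.1]))]
```

View pics/w3.png

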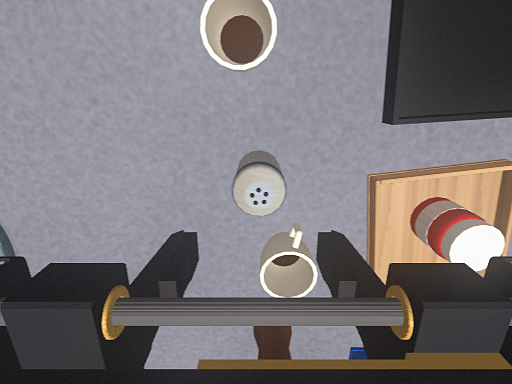

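The shaker's holes are at (259,195), the cup handle points toward it at (297,235), and the jam stands in the crate. The shaker is about 5 mm further in +y than estimated, so I'll correct and descend.

>>> {"name": "carry_out", "arguments": {
  "targets": [
    [0.002,0.005,-0.03,0,0,0],
    [0,0,-0.03,0,0,0],
    [0,0,-0.03,0,0,0],
    [0,0,-0.026,0,0,0],
    [0,0,-0.015,0,0,0],
    [0,0,0,0,0,0]
  ]
}}

```text
t: 15.32
tcp_pos: [414.7, 101.8, 24.1]
eef_rot: [-3.142, 0.002, -0.001]
force: [0.4, 0.4, 0.2]
grip_width: 70.2
```

>>> {"name": "carry_out", "arguments": {
  "targets": [
    [0,0,0,0,0,0],
    [0,0,0,0,0,0],
    [0,0,0,0,0,0],
    [0,0,0,0,0,0]
  ],
  "gripper": 1
}}

```text
t: 15.82
tcp_pos: [415.0, 102.0, 25.4]
eef_rot: [3.142, -0.001, -0.001]
force: [-3.2, -0.6, 7.3]
grip_width: 46.7
```

>>> {"name": "carry_out", "arguments": {
  "targets": [
    [0,0,0.02,0,0,0],
    [0.01,0,0.05,0,0,0],
    [0.035,0.01,0.03,0,0,0],
    [0.035,0.02,0,0,0,0],
    [0.035,0.02,0,0,0,0],
    [0.035,0.02,0,0,0,0],
    [0.035,0.02,0,0,0,0],
    [0.012,0.023,0,0,0,0],
    [0,0,0,0,0,0],
    [0,0,0,0,0,0]
  ]
}}

```text
t: 17.08
tcp_pos: [610.8, 214.6, 124.1]
eef_rot: [3.141, 0.001, -0.001]
force: [-0.2, -0.1, -3.3]
grip_width: 46.5
```

>>> {"name": "carry_out", "arguments": {
  "targets": [
    [0,0,-0.03,0,0,0],
    [0,0,-0.03,0,0,0],
    [0,0,-0.02,0,0,0],
    [0,0,-0.01,0,0,0],
    [0,0,-0.002,0,0,0],
    [0,0,-0.001,0,0,0],
    [0,0,0,0,0,0]
  ]
}}

```text
t: 17.95
tcp_pos: [612.3, 215.1, 32.7]
eef_rot: [-3.141, -0.002, -0.001]
force: [0.1, 0.9, -1.6]
grip_width: 46.7
```

>>> {"name": "carry_out", "arguments": {
  "targets": [
    [0,0,-0.001,0,0,0],
    [0,0,0,0,0,0]
  ]
}}

```text
t: 18.2
tcp_pos: [611.8, 215.0, 30.9]
eef_rot: [-3.142, -0.0, -0.001]
force: [0.1, -0.2, -1.8]
grip_width: 46.6
```

>>> {"name": "carry_out", "arguments": {
  "targets": [
    [0,0,-0.001,0,0,0],
    [0,0,0,0,0,0]
  ]
}}

```text
t: 18.45
tcp_pos: [611.8, 215.0, 30.5]
eef_rot: [-3.142, -0.0, -0.001]
force: [-2.8, -0.2, 5.4]
grip_width: 46.5
```

>>> {"name": "carry_out", "arguments": {
  "targets": [
    [0,0,0,0,0,0],
    [0,0,0,0,0,0],
    [0,0,0,0,0,0]
  ],
  "gripper": -0.6
}}

```text
t: 18.82
tcp_pos: [611.7, 214.9, 29.6]
eef_rot: [-3.142, -0.0, -0.001]
force: [0.1, -0.1, -0.7]
grip_width: 70.5
```

>>> {"name": "carry_out", "arguments": {
  "targets": [
    [0,0,0.02,0,0,0],
    [0,0,0.05,0,0,0],
    [0,0,0.05,0,0,0],
    [-0.036,0.002,0,0,0,0.03],
    [-0.036,0.002,0,0,0,0.03],
    [-0.036,0.002,0,0,0,0.03],
    [-0.036,0.002,0,0,0,0.04],
    [-0.036,0.002,0,0,0,0.04],
    [-0.036,0.003,0,0,0,0.04],
    [0,0,0,0,0,0]
  ]
}}

```text
t: 20.08
tcp_pos: [394.0, 228.3, 150.7]
eef_rot: [-3.141, -0.001, 0.211]
force: [1.0, 0.0, 0.5]
grip_width: 70.7
```

```bash
python3 - <<'E'
from h import *
s=manip.observe();print(s['t'],s['tcp_pos'].round(1),s['eef_rot'])
c=cap('wrist','w4.png');print(proj(c,(395.8,228.4,58)))
print([(round(b['p'],2),np.round(b['rect'],1)) for b in manip.boxes_of('cup1','wrist')])
t=cap('top')['image'][80:290,80:430];t=cv2.resize(t,(500,300),interpolation=cv2.INTER_CUBIC)
o=np.zeros((684,512,3),np.uint8);o[:384]=c['image'];o[384:,6:506]=t
cv2.imwrite('pics/w4.png',cv2.cvtColor(cv2.resize(o,(449,600)),cv2.COLOR_RGB2BGR))
cv2.imwrite('pics/w4f.png',cv2.cvtColor(c['image'],cv2.COLOR_RGB2BGR))
E
```

```text
20.075 [394.  228.3 150.7] [-3.14143921e+00 -8.10160308e-04  2.10653429e-01]
(np.float64(257.75986358129535), np.float64(194.6663242838668))
[(0.74, array([262.4, 178.9,  64.7,  85.4])), (0.66, array([262.1, 341.1,  44.2,  35.6])), (0.19, array([439.4, 164.8, 145.2, 209.9]))]
```

View pics/w4.png

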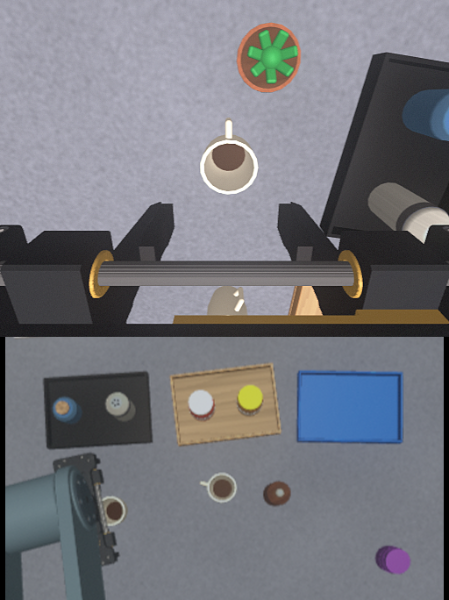

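All three clean goods are away (top strip), so the cups may go now. In the wrist view the cup's rim centre is at (229,166) and its handle points straight up the image at (229,128), so the yaw of 0.21 is right. The cup is about 3–5 mm further in +x and +y.

>>> {"name": "carry_out", "arguments": {
  "targets": [
    [0.0035,0.0045,-0.03,0,0,0],
    [0,0,-0.03,0,0,0],
    [0,0,-0.03,0,0,0],
    [0,0,-0.024,0,0,0],
    [0,0,-0.014,0,0,0],
    [0,0,0,0,0,0]
  ],
  "gripper": -0.9
}}

```text
t: 20.98
tcp_pos: [399.2, 232.2, 21.1]
eef_rot: [3.141, 0.002, 0.208]
force: [-0.1, 0.5, 0.4]
grip_width: 83.8
```

>>> {"name": "carry_out", "arguments": {
  "targets": [
    [0,0,0,0,0,0],
    [0,0,0,0,0,0],
    [0,0,0,0,0,0],
    [0,0,0,0,0,0]
  ],
  "gripper": 1
}}

```text
t: 21.48
tcp_pos: [399.4, 232.6, 22.3]
eef_rot: [-3.142, -0.001, 0.209]
force: [-2.8, -0.8, 6.3]
grip_width: 57.1
```

>>> {"name": "carry_out", "arguments": {
  "targets": [
    [0,0,0.02,0,0,0],
    [0,0,0.04,0,0,0],
    [0.01,0,0.05,0,0,0],
    [0.035,0,0.02,0,0,0],
    [0.035,0,0,0,0,0],
    [0.035,0,0,0,0,0],
    [0.035,-0.02,0,0,0,0],
    [0.035,-0.035,0,0,0,0],
    [0.03,-0.045,0,0,0,0],
    [0,-0.045,0,0,0,0]
  ]
}}

```text
t: 22.72
tcp_pos: [615.8, 85.7, 151.3]
eef_rot: [3.141, -0.001, 0.209]
force: [1.5, 0.3, -2.1]
grip_width: 57.2
```

>>> {"name": "carry_out", "arguments": {
  "targets": [
    [0,-0.045,0,0,0,0],
    [0,-0.045,0,0,0,0],
    [0,-0.045,0,0,0,0],
    [0,-0.045,0,0,0,-0.04],
    [0,-0.045,0,0,0,-0.04],
    [0,-0.045,0,0,0,-0.04],
    [0,-0.045,0,0,0,-0.04],
    [0,-0.045,0,0,0,-0.04],
    [0,-0.045,0,0,0,0],
    [0,0,0,0,0,0]
  ]
}}

```text
t: 23.98
tcp_pos: [613.3, -321.1, 151.1]
eef_rot: [3.141, 0.0, 0.005]
force: [-0.5, -0.6, -1.7]
grip_width: 57.0
```

>>> {"name": "carry_out", "arguments": {
  "targets": [
    [0,0,-0.03,0,0,0],
    [0,0,-0.035,0,0,0],
    [0,0,-0.03,0,0,0],
    [0,0,-0.015,0,0,0],
    [0,0,-0.008,0,0,0],
    [0,0,-0.003,0,0,0],
    [0,0,0,0,0,0]
  ]
}}

```text
t: 24.85
tcp_pos: [614.7, -317.8, 31.7]
eef_rot: [3.141, -0.001, 0.009]
force: [-0.2, -0.3, -1.1]
grip_width: 57.1
```

>>> {"name": "carry_out", "arguments": {
  "targets": [
    [0,0,-0.001,0,0,0],
    [0,0,0,0,0,0]
  ]
}}

```text
t: 25.1
tcp_pos: [614.4, -317.7, 30.3]
eef_rot: [3.141, -0.001, 0.009]
force: [0.4, -0.7, -1.3]
grip_width: 56.9
```

>>> {"name": "carry_out", "arguments": {
  "targets": [
    [0,0,-0.001,0,0,0],
    [0,0,0,0,0,0]
  ]
}}

```text
t: 25.35
tcp_pos: [614.1, -317.5, 28.6]
eef_rot: [-3.142, 0.0, 0.009]
force: [0.5, -0.3, -1.9]
grip_width: 56.6
```

>>> {"name": "carry_out", "arguments": {
  "targets": [
    [0,0,-0.001,0,0,0],
    [0,0,0,0,0,0]
  ]
}}

```text
t: 25.6
tcp_pos: [614.1, -317.4, 27.5]
eef_rot: [-3.141, 0.0, 0.009]
force: [-0.2, 0.8, -1.8]
grip_width: 56.5
```

>>> {"name": "carry_out", "arguments": {
  "targets": [
    [0,0,-0.001,0,0,0],
    [0,0,0,0,0,0]
  ]
}}

```text
t: 25.85
tcp_pos: [614.2, -317.6, 27.4]
eef_rot: [3.141, 0.0, 0.009]
force: [-3.4, 0.9, 4.7]
grip_width: 57.1
```

>>> {"name": "carry_out", "arguments": {
  "targets": [
    [0,0,0,0,0,0],
    [0,0,0,0,0,0],
    [0,0,0,0,0,0]
  ],
  "gripper": -0.75
}}

```text
t: 26.22
tcp_pos: [614.2, -317.5, 26.5]
eef_rot: [-3.142, -0.0, 0.009]
force: [-0.1, -0.2, -1.1]
grip_width: 77.1
```

>>> {"name": "carry_out", "arguments": {
  "targets": [
    [0,0,0.02,0,0,0],
    [0,0,0.05,0,0,0],
    [0,0.02,0.055,0,0,0],
    [0,0.045,0,0,0,-0.04],
    [0,0.045,0,0,0,-0.04],
    [0,0.045,0,0,0,-0.04],
    [0,0.045,0,0,0,-0.04],
    [0,0.045,0,0,0,-0.04],
    [0,0.045,0,0,0,-0.04],
    [-0.03,0.032,0,0,0,0]
  ]
}}

```text
t: 27.48
tcp_pos: [585.4, 6.2, 153.6]
eef_rot: [-3.141, -0.003, -0.23]
force: [0.5, 0.4, -0.5]
grip_width: 77.0
```

>>> {"name": "carry_out", "arguments": {
  "targets": [
    [-0.035,0,0,0,0,0],
    [-0.035,0,0,0,0,0],
    [-0.036,0,0,0,0,0],
    [-0.036,0,0,0,0,0],
    [0,0,0,0,0,0]
  ]
}}

```text
t: 28.1
tcp_pos: [440.9, 4.7, 152.7]
eef_rot: [3.142, -0.001, -0.231]
force: [0.3, -0.0, -0.6]
grip_width: 76.9
```

```bash
python3 - <<'E'
from h import *
s=manip.observe();print(s['t'],s['tcp_pos'].round(1),s['eef_rot'])
c=cap('wrist','w5.png');print(proj(c,(442.4,2.4,58)))
E
```

```text
28.1 [440.9   4.7 152.7] [ 3.14156065e+00 -1.06960729e-03 -2.31159844e-01]
(np.float64(258.57299925036875), np.float64(195.93054927986273))
```

View pics/w5.png

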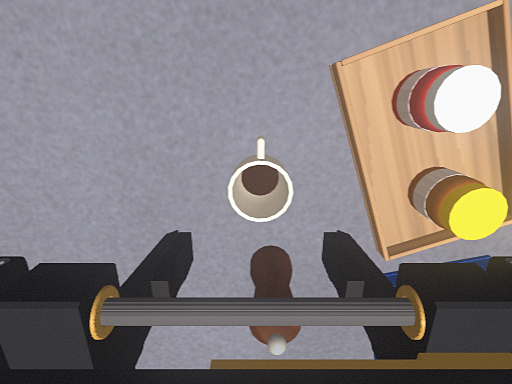

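Cup rim centre at (261,191), with the handle aligned upward at (261,147). The mill is well below at (272,300). Small correction, then descend.

>>> {"name": "carry_out", "arguments": {
  "targets": [
    [0.0035,0.001,-0.03,0,0,0],
    [0,0,-0.03,0,0,0],
    [0,0,-0.03,0,0,0],
    [0,0,-0.026,0,0,0],
    [0,0,-0.014,0,0,0],
    [0,0,0,0,0,0]
  ],
  "gripper": -0.9
}}

```text
t: 28.9
tcp_pos: [445.9, 5.5, 21.3]
eef_rot: [-3.142, 0.001, -0.231]
force: [0.5, 0.0, 0.4]
grip_width: 83.8
```

>>> {"name": "carry_out", "arguments": {
  "targets": [
    [0,0,0,0,0,0],
    [0,0,0,0,0,0],
    [0,0,0,0,0,0],
    [0,0,0,0,0,0]
  ],
  "gripper": 1
}}

```text
t: 29.4
tcp_pos: [446.1, 5.4, 22.4]
eef_rot: [3.142, -0.001, -0.231]
force: [-2.3, 0.0, 5.5]
grip_width: 56.6
```

>>> {"name": "carry_out", "arguments": {
  "targets": [
    [0,0,0.02,0,0,0],
    [0,0,0.04,0,0,0],
    [0.01,0,0.05,0,0,0],
    [0.03,0,0.02,0,0,0],
    [0.035,0,0,0,0,0],
    [0.035,0,0,0,0,0],
    [0.035,-0.015,0,0,0,0.03],
    [0.023,-0.03,0,0,0,0.04],
    [0,-0.04,0,0,0,0.04],
    [0,-0.04,0,0,0,0.04]
  ]
}}

```text
t: 30.65
tcp_pos: [613.5, -120.4, 151.1]
eef_rot: [-3.141, 0.001, -0.079]
force: [0.7, 0.9, -1.0]
grip_width: 56.7
```

>>> {"name": "carry_out", "arguments": {
  "targets": [
    [0,-0.04,0,0,0,0.04],
    [0,-0.04,0,0,0,0.04],
    [0,-0.02,0,0,0,0],
    [0,0,0,0,0,0],
    [0,0,0,0,0,0]
  ]
}}

```text
t: 31.28
tcp_pos: [613.6, -218.1, 151.4]
eef_rot: [-3.141, 0.001, -0.001]
force: [0.4, -0.3, -1.7]
grip_width: 56.6
```

>>> {"name": "carry_out", "arguments": {
  "targets": [
    [0,0,-0.03,0,0,0],
    [0,0,-0.035,0,0,0],
    [0,0,-0.03,0,0,0],
    [0,0,-0.015,0,0,0],
    [0,0,-0.008,0,0,0],
    [0,0,-0.004,0,0,0],
    [0,0,0,0,0,0]
  ]
}}

```text
t: 32.15
tcp_pos: [614.2, -219.7, 30.5]
eef_rot: [3.141, -0.001, -0.001]
force: [-1.0, -0.0, -1.2]
grip_width: 56.9
```

>>> {"name": "carry_out", "arguments": {
  "targets": [
    [0,0,-0.001,0,0,0],
    [0,0,0,0,0,0]
  ]
}}

```text
t: 32.4
tcp_pos: [613.9, -219.8, 29.2]
eef_rot: [3.141, -0.001, -0.001]
force: [0.4, 0.3, -1.4]
grip_width: 57.2
```

>>> {"name": "carry_out", "arguments": {
  "targets": [
    [0,0,-0.001,0,0,0],
    [0,0,0,0,0,0]
  ]
}}

```text
t: 32.65
tcp_pos: [613.6, -219.5, 27.7]
eef_rot: [-3.142, 0.0, -0.001]
force: [-0.2, 0.4, -1.5]
grip_width: 56.9
```

>>> {"name": "carry_out", "arguments": {
  "targets": [
    [0,0,-0.001,0,0,0],
    [0,0,0,0,0,0]
  ]
}}

```text
t: 32.9
tcp_pos: [613.7, -219.6, 27.4]
eef_rot: [3.141, 0.0, -0.001]
force: [-3.3, 1.5, 4.8]
grip_width: 56.5
```

>>> {"name": "carry_out", "arguments": {
  "targets": [
    [0,0,0,0,0,0],
    [0,0,0,0,0,0],
    [0,0,0,0,0,0]
  ],
  "gripper": -0.75
}}

```text
t: 33.28
tcp_pos: [613.6, -219.5, 26.5]
eef_rot: [-3.142, 0.0, -0.001]
force: [0.5, -0.5, 0.0]
grip_width: 77.2
```

>>> {"name": "carry_out", "arguments": {
  "targets": [
    [0,0,0.02,0,0,0],
    [0,0,0.05,0,0,0],
    [0,0,0.05,0,0,0],
    [0,0,0.05,0,0,0],
    [-0.03,-0.02,0.02,0,0,0],
    [-0.04,-0.02,0,0,0,0],
    [-0.04,-0.02,0,0,0,0],
    [-0.04,-0.02,0,0,0,0],
    [-0.04,-0.02,0,0,0,0],
    [-0.04,-0.02,0,0,0,0]
  ]
}}

```text
t: 34.52
tcp_pos: [382.6, -340.2, 218.4]
eef_rot: [3.14, -0.001, -0.001]
force: [-0.4, -0.5, -0.1]
grip_width: 76.9
```

>>> {"name": "carry_out", "arguments": {
  "targets": [
    [-0.02,-0.02,0,0,0,0],
    [0,-0.04,0,0,0,0],
    [0,0,0,0,0,0]
  ]
}}

```text
t: 34.9
tcp_pos: [363.3, -402.0, 218.4]
eef_rot: [3.139, -0.001, -0.004]
force: [-0.6, 1.0, -0.2]
grip_width: 77.2
```

```bash
python3 - <<'E'
from h import *
s=manip.observe();print(s['t'],s['tcp_pos'].round(1))
t=cap('top')['image'][80:290,80:430];a=cv2.resize(t,(640,384),interpolation=cv2.INTER_CUBIC)
b=cv2.resize(cap('side')['image'][100:340,100:400],(480,384),interpolation=cv2.INTER_CUBIC)
o=np.hstack([a,b]);cv2.imwrite('pics/f.png',cv2.cvtColor(cv2.resize(o,(800,274)),cv2.COLOR_RGB2BGR))
E
```

```text
34.9 [ 363.3 -402.   218.4]
```

View pics/f.png

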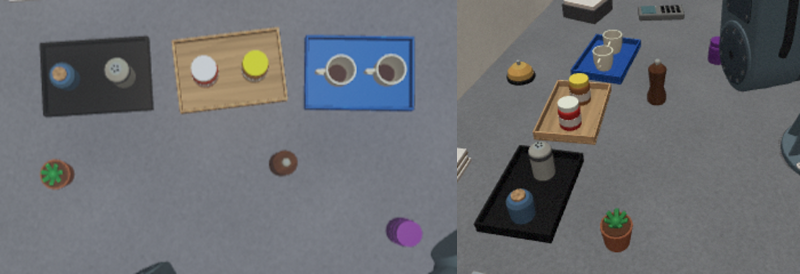

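Everything is upright in its tray in both views: shaker (118,72) beside the salt pot, jam (204,69) and honey (256,65) in the crate, and cups (340,69) and (390,69) in the wash tray. The mill, plant and purple jar are where they were. I'm handing it in.

```bash
python3 -c "
from plant import manip
print(manip.close_job())"
```

```text
the job is handed in; nothing more can be done
None
```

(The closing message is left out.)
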